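Level the balance slab with a wedge

ROBOT

A 7-joint arm with a two-finger parallel gripper is mounted at the origin on the work surface. World frame = base frame: x ahead of the robot, y to its left, z up, the work surface at z = 0. Lengths are in m, angles in degrees, forces in N, time in s.
With the tool pointing down it reaches from about 0.35 to 0.9 m from the base axis. Payload 19.9 kg.
Tool frame: the origin (TCP) lies at the very end of the fingers, on their centre line; the grasp point (between the pads) lies 19 mm behind it (r.tcp_to_grasp is the distance from the TCP to the grasp point, in m); x points along the fingers, y is the direction in which the jaws open and shut, and the axes are right-handed (so a half turn about x gives the same grasp; the last joint's range is limited). The gripper opens to 85 mm and grips with 20 to 120 N. Pads are 22 mm wide; open, the fingers measure 114 mm over their backs; the gripper's body (76 mm by 85 mm) begins 54 mm behind the grasp point. The pads swing forward as they close: fully open they stand 13 mm farther back than shut.
Start: joints at [-74.341, 23.915, -0.59, 92.452, 0.269, 63.638, -3.037], TCP at [0.194, 0.594, 0.231] pointing down, gripper open.
Joint ranges: [-161.28, 161.28], [-22.2, 115.67], [-73.04, 71.86], [3.21, 147.25], [-68.34, 248.33], [10.77, 114.83], [-161.83, 161.83]. Speed limits (degrees/s): [108.29, 108.29, 136.94, 136.94, 172.46, 172.46, 172.46].

INTERFACE

Orientations are given as [roll, pitch, yaw] about the fixed x, y, z axes, in that order (R = Rz(yaw) Ry(pitch) Rx(roll)).
In Python, from rig import r gives the robot as it stands.
- The arm moves only by the shell command python3 -m pendant 'ROWS' [FORCE]. ROWS is JSON, a list of rows, each a list of 3 entries, a list of its own where there are three numbers: the opening in per cent of the stroke, from 0 (shut) to 100 (fully open), then the shift along the tool's x, y, z in cm, then the turn about the tool's x in degrees. A call has 1 to 20 rows; each row shifts and turns the commanded pose from where the row before left it, along the tool's axes as they then stand; what a row does not reach is not made up. A row lasts 1/8 s, in which the tool goes at most 62.5 mm and 10.7 degrees, less where a joint would pass 70% of its speed; a pose out of reach is approached as far as the arm can. A call is refused whole if a number of a shift passes 6.25 or a number of a turn 10.7, either way. A call with a gripper value outside its range is refused whole. The fingers move at their own pace and stop on an object; FORCE is the grip in N (left out, the last holds). Time passes only in rows, so rows that do not move let the fingers close. It gives the time, the measured TCP pose, the force and the opening at its end, in the units of the state.
- r.observe(): the state, without advancing time (a new reading comes with each control period).
- r.capture(name): name is "side" or "top" or "wrist"; returns a dict with "pixels" (480x640x3 uint8, red, green, blue), "z_map" (480x640 float32, m along the optical axis (not along the pixel's ray), 0 where there is no reading), "vfov" (degrees; the focal length in pixels is half the picture's height over the tangent of half this angle, whatever the lens; pixels are square), "cx", "cy" (the principal point, pixels), "k1" (the pictures are not rectified: a ray, as slopes to the right and down, at radius r is drawn at 1 + k1 r^2 times it, then the intrinsics apply), "R" (3x3) and "t" (3): a world point X has camera coordinates R X + t. Camera axes: x right, y down, z forward; pixel columns grow to the right and rows downward; lengths in m; the calibration is good to about 2 mm. A picture is of the moment at which its call begins.
- r.finish_job(): hands the job in, once; it reports no verdict.
The state is a dict: "time": time; "joints": joint angles; "dq": joint speeds; "effort": joint torques, N m; "tcp_pos": TCP position; "tool_rot": TCP orientation; "ft_force": force on the tool from outside, world axes, zero at the start; "torque": the same for the moment, N m; "gripper_width": opening from 0.0 (shut) to 1.0 (fully open).
Only numpy, scipy, OpenCV 4.12 (cv2) and the standard library are available. Lean on these libraries where they do the work, as an engineer would, in place of code of your own. Each camera call takes 0.05 s, during which the arm holds its last target.

TASK

The stone slab under the weighing balance is down at the front. Slide the plastic wedge, thin end first, under the middle of the slab's front edge and push it in until the slab is level, with the bubble of the slab's spirit level between its two black lines. Leave the wedge flat on the bench carrying the slab, and do not shift the slab, the balance or the other things standing about.

Things in the scene. Friction and masses are not known exactly. Their poses are not given: they have to be found in the camera images.
- slab: Dark stone slab, 240 x 240 x 20 mm, about 3 kg, loose. Origin: centre of the stone's underside; +x from front edge (robot's side) to back edge, z up. Its back lies on a fixed bar (rubber seat at x +82 to +96, 14 to 20 mm above the bench, varying; steel lip 4 mm behind the stone). Two buttons under the front corners (x -100, y +-95, 8 mm high) carry the front at the start, 0.03 to 0.065 rad nose-down.
- slab_front (a point): Middle of the lower front edge of the slab (slab x -120, y 0, z 0 mm), where the wedge goes under; the edge runs along the slab's y. At the start it is 6 to 8 mm above the bench. Lifted by the wedge, the front weighs 12 to 22 N.
- bubble (a joint): Spirit-level bubble (pale, 12 mm long, in a green 56 mm vial on an aluminium block 80 x 24 mm on the slab's top at slab x 0, y -94 mm). Value in m along slab x from mid-vial: positive = back of slab high, negative = front high, 0 = level; 0.25 m per rad; settles in about 1 s. It lies between the two black lines when within +-0.0015.
- wedge: Levelling wedge of off-white slippery plastic, 130 x 40 mm, 0.09 kg, its flat underside on the bench. Origin: centre of the underside; +x points to the thin end (x +65 mm, 3 mm high); the heel, a flat upright face 21.2 mm high, is at x -65 mm. The top rises 0.14 mm per mm. Pushing it in takes about 8 to 18 N; at level 9 to 51 mm of it still stick out in front of the slab.
- wedge_tip (a point): Middle of the wedge's thin end, on the underside.
- wedge_heel (a point): Middle of the wedge's thick end, on the underside.
- strip: Parallel packing strip of the same plastic, 110 x 40 x 16 mm, lying flat; not needed. Origin: centre of the underside, x along its length.
- weight: Steel calibration weight, 42 mm across, 70 mm high with a knob; not needed. Origin: centre of the underside.
- jar: Amber glass jar with a white lid, 56 mm across, 75 mm high; not needed. Origin: centre of the underside.
- balance: White compact weighing balance, about 190 (along slab x) x 160 x 59 mm, 0.9 kg, standing loose on the slab, its front 48 mm behind the slab's front edge, its middle at about slab y = +32 mm. Origin: centre of the underside of its feet.

How it is judged (in metres and radians):
On the way:
1. the wedge lies flat with its thin end under the middle of the slab's front edge (x of wedge_tip in the frame of slab_front above 0.01 m and x of wedge_heel in the frame of slab_front below -0.06 m and y of wedge in the frame of slab_front between -0.05 and 0.05 m and angle between wedge's own z axis and vertical below 0.05 rad and height (world z) of wedge below 0.004 m), for 0.1 s.
At the end, for the whole second after the job is handed in: The slab is level within 0.0065 rad, its front carried by the wedge (over 4 N), which lies flat on the bench, thin end in, within 0.25 rad and 40 mm of the middle of the front edge; the slab's centre within 15 mm and the balance within 25 mm of their starts; all at rest (angle between slab's own z axis and vertical below 0.0065 rad and contact force between wedge and slab above 4 N and angle between wedge's own z axis and vertical below 0.03 rad and height (world z) of wedge below 0.003 m and angle between the x axis of wedge and the x axis of slab, either way round below 0.25 rad and x of wedge_tip in the frame of slab_front above 0.05 m and y of wedge in the frame of slab_front between -0.04 and 0.04 m and distance of slab from where it was at the start of the episode below 0.015 m and distance of balance from where it was at the start of the episode below 0.025 m and linear speed of each of slab, wedge below 0.01 m/s); the robot touches nothing.
It fails at once if the slab is shoved out of place (its centre moved over 25 mm) (distance of slab from where it was at the start of the episode above 0.025 m).
It fails at once if the balance is shifted over 30 mm (distance of balance from where it was at the start of the episode above 0.03 m).
It fails at once if the packing strip, weight or jar is shifted over 30 mm (distance of any of strip, weight, jar from where it was at the start of the episode above 0.03 m).
It also fails if it takes over 66 s, if anything falls off the work surface, if the arm or the gripper's body presses on something with over 40 N, if the wrist force passes 120 N, or if a joint passes its speed limit or range.

## Working session

There is one attempt and no reset: what is moved stays moved. The work goes in short steps, Python scripts to look and compute and a shell command to move; the robot and the scene stay as the last step left them, time stands still between calls to the robot, and variables do not carry over. Pictures are saved under pics/ and viewed, and the job is handed in when it is done.

```bash
ls; mkdir -p pics; cat > h.py <<'E'
from rig import r
import cv2, numpy as np
def cap(n,f):
    c=r.capture(n); cv2.imwrite('pics/'+f,c['pixels'][:,:,::-1]); 
    np.savez('pics/'+f[:-4]+'.npz',**{k:c[k] for k in c}); return c
def K(c):
    f=240/np.tan(np.radians(c['vfov'])/2); return f
def ray(c,u,v):
    f=K(c); d=np.array([(u-c['cx'])/f,(v-c['cy'])/f]); s=d.copy()
    for _ in range(20): s=d/(1+c['k1']*(s@s))
    R=np.array(c['R']);t=np.array(c['t'])
    return -R.T@t, R.T@np.array([s[0],s[1],1.])
def onz(c,u,v,z):
    o,d=ray(c,u,v); return o+d*(z-o[2])/d[2]
def depth(c,u,v):
    o,d=ray(c,u,v); return o+d*c['z_map'][int(v),int(u)]
E
python3 - <<'E'
from h import *
print(r.observe())
for n in ['side','top','wrist']:
    c=cap(n,n+'0.png'); print(n,c['vfov'],c['cx'],c['cy'],c['k1'],c['R'],c['t'])
E
```

```text
pics
{'time': 0.0, 'joints': array([-74.34304544,  23.94807055,  -0.59094042,  92.48718929,
         0.26856929,  63.63810343,  -3.03671613]), 'dq': array([ 0.01658128, -0.08378755,  0.07273382, -0.0377681 ,  0.02707743,
        0.05608731, -0.02248751]), 'effort': array([ 2.34671161e-04, -8.64447713e+01,  6.79008923e-01, -4.34901774e+01,
        1.91347412e-02,  7.33244873e-03,  3.37327708e-05]), 'tcp_pos': array([0.19338474, 0.59394687, 0.23064766]), 'tool_rot': array([ -86.46529352,   89.92801411, -104.49933461]), 'ft_force': array([0.026613  , 0.75122578, 0.25663758]), 'torque': array([-0.05975944,  0.03151487, -0.01405376]), 'gripper_width': 0.9997459048935594}
side 49.11145544854169 318.08307767562525 247.2273830827345 0.006130991208665819 [[-0.99621399 -0.08669558 -0.00644727]
 [-0.06249634  0.76574417 -0.64010161]
 [ 0.06043094 -0.63727525 -0.76826321]] [0.56150746 0.09591086 1.24943349]
top 52.64448463722919 318.65863349788924 238.78756625115494 0.040052132997306436 [[-0.02370993 -0.99969315  0.00717199]
 [-0.99580622  0.02298244 -0.08855388]
 [ 0.08836187 -0.00924152 -0.99604557]] [-0.01596827  0.56174902  0.98375127]
wrist 69.29869734897507 317.6380402374569 239.2569396358537 -0.02781630968624787 [[ 0.30945295  0.95091335 -0.00163518]
 [ 0.9048655  -0.29393823  0.30792652]
 [ 0.29233079 -0.09676839 -0.95140874]] [-0.62422712 -0.04192807  0.38083876]
```

View pics/side0.png

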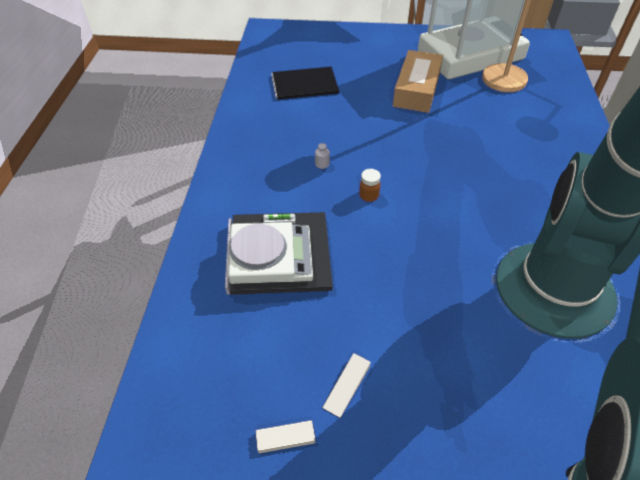

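View pics/top0.png

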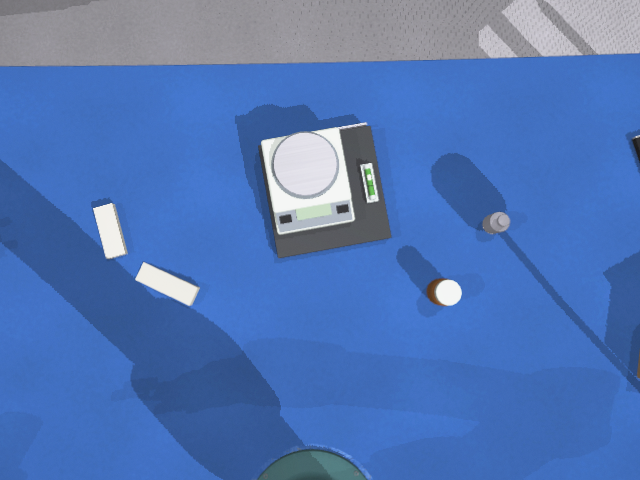

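View pics/wrist0.png

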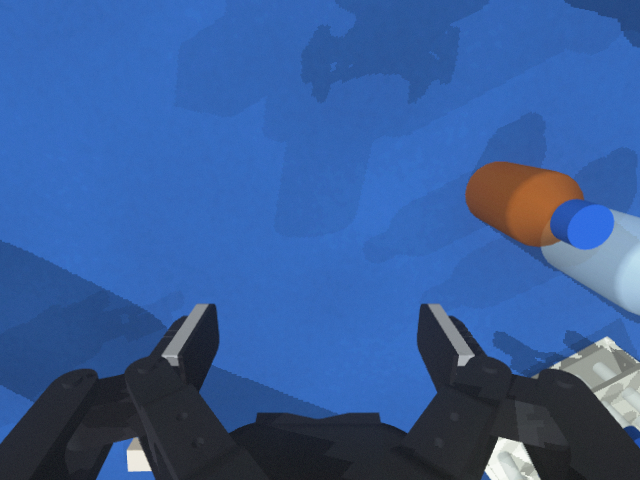

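```bash
cat > m.py <<'E'
from h import *
import sys
def meas(c,zc=0.012,show=True):
    p=c['pixels'].astype(int); m=((p.min(2)>150)).astype(np.uint8)
    n,l,s,_=cv2.connectedComponentsWithStats(m)
    for i in range(1,n):
        if not 400<s[i,4]<6000: continue
        vs,us=np.nonzero(l==i)
        P=np.array([depth(c,u,v) for u,v in zip(us,vs)])
        rc=cv2.minAreaRect(np.float32(P[:,:2]*1000))
        print(i,s[i],'c',P.mean(0).round(4),'rect mm',np.round(rc[0],1),np.round(rc[1],1),round(rc[2],1))
        A=np.c_[P[:,:2]-P[:,:2].mean(0),np.ones(len(P))]
        k=np.linalg.lstsq(A,P[:,2],rcond=None)[0]; print('  plane',k.round(4),'z',np.percentile(P[:,2],[1,50,99]).round(4))
E
python3 - <<'E'
from m import *
for n in ['top','side']:
    c=dict(np.load(f'pics/{n}0.npz')); print(n); meas(c)
c=dict(np.load('pics/top0.npz'))
print('bench',depth(c,210,350),depth(c,420,150))
# slab dark mask
p=c['pixels'].astype(int); m=((p.max(2)<95)&(p.max(2)-p.min(2)<20)).astype(np.uint8)
m[:100]=0; n,l,s,_=cv2.connectedComponentsWithStats(m); 
for i in range(1,n):
    if s[i,4]>400: print(s[i])
cv2.imwrite('pics/mask0.png',m*255)
cv2.imwrite('pics/crop0.png',cv2.resize(c['pixels'][90:330,80:420,::-1],None,fx=2.3,fy=2.3,interpolation=cv2.INTER_CUBIC))
E
```

```text
top
22 [ 501    0   82   56 2250] c [ 1.4048 -0.8821 -0.7431] rect mm [1018.7 -433.8] [ 325.4 1332.3] 39.1
  plane [-0.8562  0.8133 -0.7431] z [-0.7615 -0.7504 -0.7385]
23 [ 543    0   97   54 3708] c [ 1.4187 -1.1235 -0.7435] rect mm [1076.5 -583.8] [ 370.6 1611.4] 34.0
  plane [-0.7505  0.4999 -0.7435] z [-0.7607 -0.7502 -0.739 ]
95 [ 389   13   53   47 1056] c [ 1.3728 -0.4237 -0.7469] rect mm [ 984.1 -220.4] [ 204.9 1092. ] 61.7
  plane [-0.8145  0.3942 -0.7469] z [-0.76   -0.7503 -0.7396]
147 [ 265   21   61   42 1180] c [ 1.3639  0.0382 -0.7367] rect mm [982.6 -32.3] [998.1 216.8] 10.9
  plane [-1.5568  0.0761 -0.7367] z [-0.7609 -0.7502 -0.7382]
196 [473  24  45  34 764] c [ 1.3506 -0.7079 -0.7406] rect mm [ 957.6 -356.3] [ 173.4 1168.6] 46.8
  plane [-1.12    0.9244 -0.7406] z [-0.7607 -0.7496 -0.7393]
264 [148  34  46  30 528] c [ 1.3554  0.5025 -0.7469] rect mm [962.4 238.8] [1098.1  152.2] 35.7
  plane [-1.1751 -0.3457 -0.7469] z [-0.7609 -0.7503 -0.7396]
509 [  93  203   34   56 1129] c [0.5892 0.4052 0.0162] rect mm [514.9 226.7] [488.2 109.9] 67.5
  plane [ 0.212  -1.15
[... 879 characters left out ...]
-0.7293] rect mm [969.6  20.7] [ 167.5 1774. ] 27.2
  plane [-0.6576  0.795  -0.7293] z [-0.7639 -0.7505  0.7609]
38 [   0  308   41   82 1367] c [ 1.7498 -0.1375 -0.7443] rect mm [1202.2  324.8] [ 256.2 1662. ] 49.2
  plane [-1.1718 -0.0067 -0.7443] z [-0.76   -0.7495 -0.7387]
39 [ 323  354   47   63 1273] c [0.4792 0.2948 0.015 ] rect mm [500.3 491. ] [555.6  79.8] 84.0
  plane [-1.8655  1.3005  0.015 ] z [-0.0011  0.0111  0.0231]
40 [ 256  421   59   30 1196] c [0.5923 0.4098 0.0188] rect mm [548.  577.6] [111.4 404.5] 14.8
  plane [-0.5469  2.0092  0.0188] z [-0.0005  0.0157  0.0201]
bench [0.33698078 0.20152415 0.00116442] [ 0.75060605 -0.25261182  0.00187305]
[ 258  126  133  118 3564]
```

View pics/crop0.png

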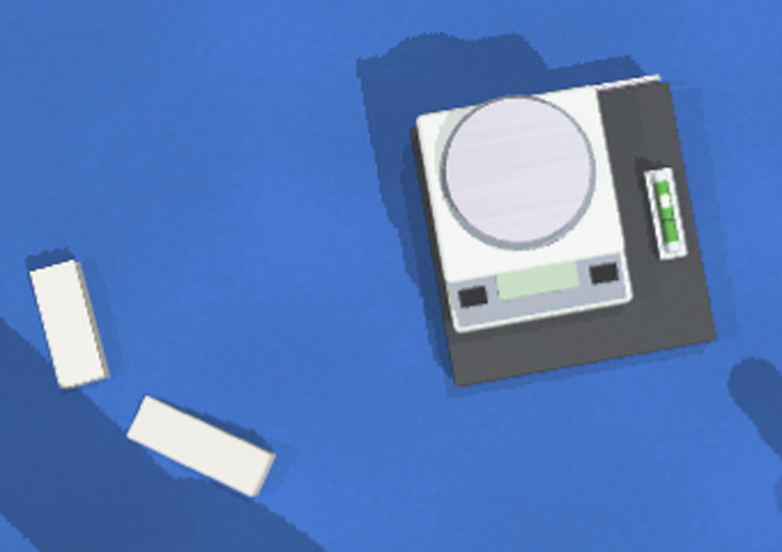

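View pics/mask0.png

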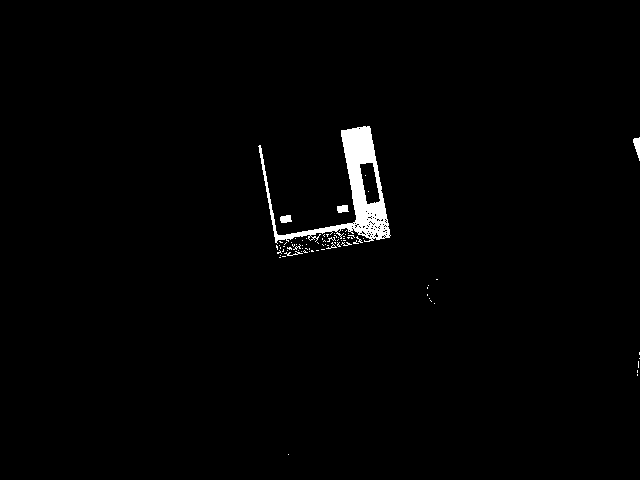

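```bash
cat > m.py <<'E'
from h import *
def blobs(c,box,thr=150):
    p=c['pixels'].astype(int); m=((p.min(2)>thr)).astype(np.uint8)
    k=np.zeros_like(m); k[box[1]:box[3],box[0]:box[2]]=1; m*=k
    n,l,s,_=cv2.connectedComponentsWithStats(m); i=1+s[1:,4].argmax()
    vs,us=np.nonzero(l==i); z=c['z_map'][vs,us]; ok=(z>0.1)
    P=np.array([depth(c,u,v) for u,v in zip(us[ok],vs[ok])])
    P=P[abs(P[:,2]-np.median(P[:,2]))<0.02]
    A=np.c_[P[:,:2]-P[:,:2].mean(0),np.ones(len(P))]
    g=np.linalg.lstsq(A,P[:,2],rcond=None)[0]
    # trimmed
    e=abs(A@g-P[:,2]); A=A[e<0.004];P=P[e<0.004]; g=np.linalg.lstsq(A,P[:,2],rcond=None)[0]
    rc=cv2.minAreaRect(np.float32(P[:,:2]*1000))
    print('n',len(P),'c',P.mean(0).round(4),'rect',np.round(rc[0],1),np.round(rc[1],1),round(rc[2],1),'grad',g[:2].round(3),'dir',np.degrees(np.arctan2(g[1],g[0])).round(1))
    return np.float32(np.c_[us,vs]),rc
E
python3 - <<'E'
from m import *
for n,b1,b2 in [('top',(130,255,205,310),(85,195,132,262)),('side',(320,350,372,418),(250,415,318,455))]:
    c=dict(np.load(f'pics/{n}0.npz')); print(n)
    for b in (b1,b2):
        uv,rc=blobs(c,b); q=cv2.boxPoints(cv2.minAreaRect(uv)); print('px',q.round(1).tolist()); print('  on z=.012',[onz(c,u,v,.012)[:2].round(4).tolist() for u,v in q])
c=dict(np.load('pics/top0.npz'))
p=c['pixels'].astype(int); m=((p.max(2)<110)&(p.max(2)-p.min(2)<40)).astype(np.uint8)
m[:100]=0; n,l,s,_=cv2.connectedComponentsWithStats(m); i=1+s[1:,4].argmax()
vs,us=np.nonzero(l==i); h=cv2.minAreaRect(np.float32(np.c_[us,vs])); print('slab',h)
q=cv2.boxPoints(h); 
for u,v in q: print((u,v),onz(c,u,v,.028).round(4))
E
```

```text
top
n 1190 c [0.4768 0.2898 0.0123] rect [477.3 290.3] [132.7  41.7] 64.3 grad [-0.051 -0.128] dir -111.7
px [[134.3000030517578, 279.5], [143.10000610351562, 261.0], [199.5, 287.70001220703125], [190.6999969482422, 306.29998779296875]]
  on z=.012 [[0.4864, 0.3549], [0.5245, 0.3373], [0.4661, 0.2208], [0.4283, 0.2389]]
n 1024 c [0.5906 0.4065 0.0158] rect [590.6 407. ] [110.4  42.9] 14.7 grad [0.005 0.   ] dir 2.8
px [[92.30000305175781, 207.6999969482422], [113.5, 202.10000610351562], [127.0, 253.1999969482422], [105.69999694824219, 258.79998779296875]]
  on z=.012 [[0.6387, 0.4429], [0.6496, 0.3994], [0.5414, 0.3705], [0.5309, 0.4137]]
side
n 1160 c [0.4788 0.2939 0.0112] rect [478.4 291.7] [132.2  41.9] 63.7 grad [-0.074 -0.117] dir -122.2
px [[322.1000061035156, 407.29998779296875], [353.29998779296875, 352.1000061035156], [370.8999938964844, 362.1000061035156], [339.79998779296875, 417.29998779296875]]
  on z=.012 [[0.5253, 0.3459], [0.4686, 0.2176], [0.4303, 0.2381], [0.489, 0.3633]]
n 1123 c [0.5917 0.4089 0.0157] rect [591.7 408.2] [109.4  42. ] 15.2 grad [-0.007  0.019] dir 111.0
px [[254.0, 429.8999938964844], [311.3999938964844, 419.79998779296875], [315.0, 440.20001220703125], [257.6000061035156, 450.3999938964844]]
  on z=.012 [[0.6538, 0.4025], [0.5443, 0.3731], [0.5336, 0.4124], [0.6405, 0.4406]]
slab ((323.82696533203125, 190.86265563964844), (115.488525390625, 114.83737182617188), 79.62415313720703)
(np.float32(256.94724), np.float32(144.40402)) [0.7632 0.0959 0.028 ]
(np.float32(369.9067), np.float32(123.72128)) [ 0.8025 -0.1432  0.028 ]
(np.float32(390.7067), np.float32(237.32129)) [ 0.5606 -0.1785  0.028 ]
(np.float32(277.74722), np.float32(258.00403)) [0.5231 0.0563 0.028 ]
```

```bash
cat > g.py <<'E'
from h import *
from scipy.spatial.transform import Rotation as Ro
def tool():
    o=r.observe(); T=Ro.from_euler('xyz',o['tool_rot'],degrees=True).as_matrix()
    return o,T
def go(xyz,yang=None):
    o,T=tool(); p=np.array(o['tcp_pos']); a=np.degrees(np.arctan2(T[1,1],T[0,1]))
    print('t',round(o['time'],2),'tcp',p.round(4),'x',T[:,0].round(4),'y-ang',a.round(2),'F',np.round(o['ft_force'],2),'w',round(o['gripper_width'],3))
    turn=0
    if yang is not None:
        turn=-((yang-a+90)%180-90); print('turn',round(turn,2))
    T2=T@Ro.from_euler('x',turn,degrees=True).as_matrix()
    print('shift cm after turn',(T2.T@(np.array(xyz)-p)*100).round(2),' before turn',(T.T@(np.array(xyz)-p)*100).round(2))
E
python3 -c "
from g import *
a=np.radians(64)
go([.478-.025*np.cos(a),.291-.025*np.sin(a),.10],64+90)"
```

```text
t 0.15 tcp [0.1934 0.594  0.2308] x [-2.e-04 -1.e-03 -1.e+00] y-ang 71.96 F [ 0.04 -0.08  0.22] w 1.0
turn -82.04
shift cm after turn [ 13.11 -38.86 -17.25]  before turn [ 13.11 -22.47  36.09]
```

```bash
python3 -m pendant '[[100,[0,-1.9,3.0],0],[100,[0,-1.9,3.0],0],[100,[0,-1.9,3.0],0],[100,[0,-1.9,3.0],0],[100,[0,-1.9,3.0],0],[100,[0,-1.9,3.0],0],[100,[0,-1.9,3.0],0],[100,[0,-1.9,3.0],0],[100,[0,-1.9,3.0],0],[100,[0,-1.9,3.0],0],[100,[0,-1.9,3.0],0],[100,[0,-1.6,3.1],0],[100,[0,0,0],-10.3],[100,[0,0,0],-10.3],[100,[0,0,0],-10.3],[100,[0,0,0],-10.3],[100,[0,0,0],-10.3],[100,[0,0,0],-10.3],[100,[0,0,0],-10.3],[100,[0,0,0],-10]]' 30
python3 -c "
from g import *
a=np.radians(64)
go([.478-.025*np.cos(a),.291-.025*np.sin(a),.06],64+90)
cap('wrist','w1.png')"
```

```text
time: 2.65
tcp_pos: [0.467, 0.2685, 0.2311]
tool_rot: [157.1, 90.0, -138.5]
ft_force: [-0.0, -0.4, -0.3]
gripper_width: 0.998
t 2.65 tcp [0.467  0.2685 0.2311] x [-4.e-04 -3.e-04 -1.e+00] y-ang 154.4 F [-0.02 -0.39 -0.31] w 0.998
turn 0.4
shift cm after turn [ 1.711e+01 -1.000e-02  2.000e-02]  before turn [ 1.711e+01 -1.000e-02  2.000e-02]
```

View pics/w1.png

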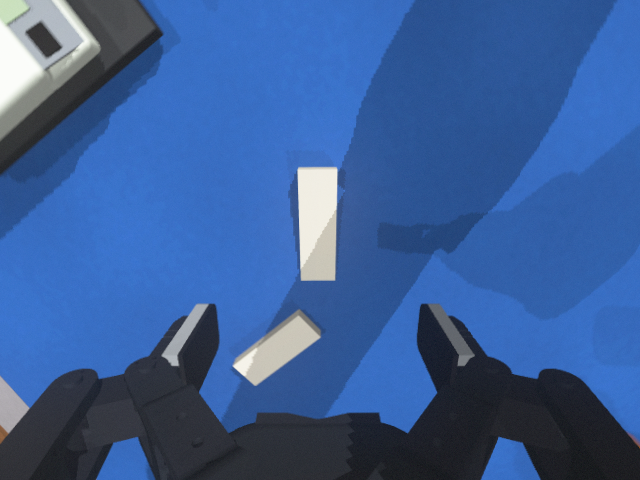

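```bash
python3 -c "
from g import *
c=dict(np.load('pics/w1.npz'))
for u,v,z in [(298,168,.0212),(337,168,.0212),(335,280,.003),(302,280,.003)]: print(onz(c,u,v,z).round(4))
p=np.array([onz(c,u,v,z) for u,v,z in [(298,168,.0212),(337,168,.0212),(335,280,.003),(302,280,.003)]])
h=p[:2].mean(0);t=p[2:].mean(0);d=(t-h)[:2];print('len',np.linalg.norm(d),'yaw',np.degrees(np.arctan2(d[1],d[0])),'mid',(h+t)/2)
"
```

```text
[0.4688 0.2234 0.0212]
[0.4335 0.2403 0.0212]
[0.4893 0.359  0.003 ]
[0.5241 0.3423 0.003 ]
len 0.1311480194103645 yaw 64.911641582348 mid [0.4789406  0.29125655 0.0121    ]
```

```bash
python3 -m pendant '[[100,[4,0,0],0],[100,[4,0,0],0],[100,[4,0,0],0],[100,[4,0,0],0],[100,[3,0,0],0],[100,[2,0,0],0],[100,[1.5,0,0],0],[100,[0,0,0],0],[0,[0,0,0],0],[0,[0,0,0],0],[0,[0,0,0],0],[0,[0,0,0],0],[0,[0,0,0],0],[0,[0,0,0],0],[0,[0,0,0],0],[0,[0,0,0],0]]' 40
python3 -c "
from g import *
go([.467,.268,.06],64+90)
cap('wrist','w2.png')"
```

```text
time: 4.7
tcp_pos: [0.4674, 0.2687, 0.007]
tool_rot: [-36.5, 89.9, 27.6]
ft_force: [-1.2, -1.1, 7.2]
gripper_width: 0.455
t 4.7 tcp [0.4674 0.2687 0.007 ] x [ 8.e-04  4.e-04 -1.e+00] y-ang 154.06 F [-1.21 -1.11  7.17] w 0.455
turn 0.06
shift cm after turn [-5.3   0.   -0.08]  before turn [-5.3   0.   -0.08]
```

View pics/w2.png

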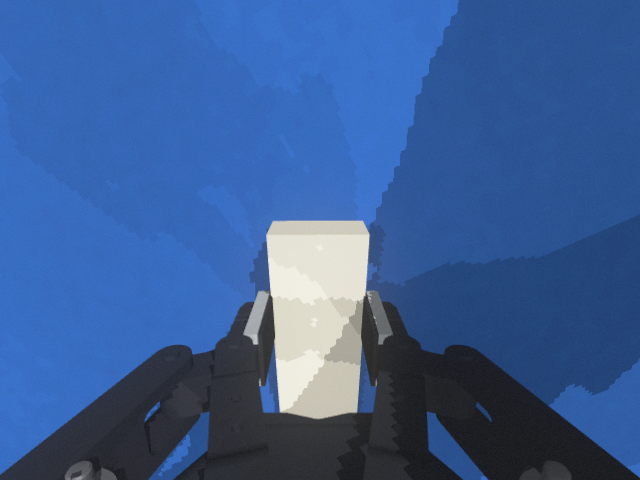

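```bash
python3 -m pendant '[[0,[-1,0,0],0],[0,[-2,0,0],0],[0,[-2,0,0],0],[0,[0,0,0],9.2],[0,[0,0,0],9.2],[0,[0,0,0],9.2],[0,[0,0,0],9.2],[0,[0,0,0],9.2],[0,[0,0,0],9.2],[0,[0,0,0],0]]'
python3 -c "
from g import *
go([.4293,-.079,.055],99.1)"
```

```text
time: 6.0
tcp_pos: [0.4671, 0.2688, 0.0569]
tool_rot: [16.2, 90.0, 25.1]
ft_force: [-0.4, 0.3, -1.4]
gripper_width: 0.45
t 6.0 tcp [0.4671 0.2688 0.0569] x [ 4.e-04  2.e-04 -1.e+00] y-ang 98.93 F [-0.43  0.32 -1.36] w 0.45
turn -0.17
shift cm after turn [  0.18 -33.75  -9.23]  before turn [  0.18 -33.78  -9.13]
```

```bash
python3 -m pendant '[[0,[0,-1,-3],0],[0,[0,-1.8,-3.1],0],[0,[0,-3,-3],0],[0,[0,-4,0],0],[0,[0,-4,0],0],[0,[0,-4,0],0],[0,[0,-4,0],0],[0,[0,-4,0],0],[0,[0,-4,0],0],[0,[0,-2.5,0],0],[0,[0,-1.5,0],0],[0,[0,0,0],0],[0,[0,0,0],0]]'
python3 -c "
from g import *
go([.4293,-.079,.007],99.1)
for n in ['top','side','wrist']: cap(n,n+'3.png')
import cv2
c=cv2.imread('pics/top3.png'); cv2.imwrite('pics/top3c.png',cv2.resize(c[100:400,200:500],None,fx=2,fy=2))"
```

```text
time: 7.62
tcp_pos: [0.4292, -0.0785, 0.0563]
tool_rot: [107.5, 90.0, 116.5]
ft_force: [0.5, 0.2, -0.2]
gripper_width: 0.449
t 7.62 tcp [ 0.4292 -0.0785  0.0563] x [-2.e-04  3.e-04 -1.e+00] y-ang 98.98 F [ 0.47  0.21 -0.19] w 0.449
turn -0.12
shift cm after turn [ 4.93 -0.05  0.  ]  before turn [ 4.93 -0.05  0.  ]
```

View pics/top3c.png

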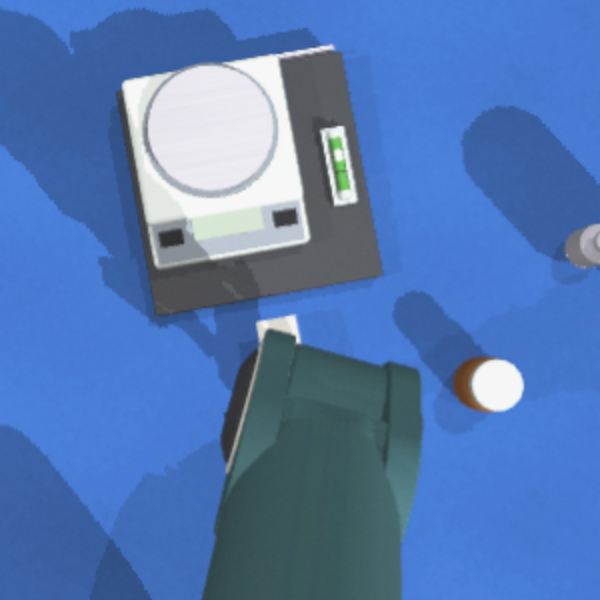

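View pics/side3.png

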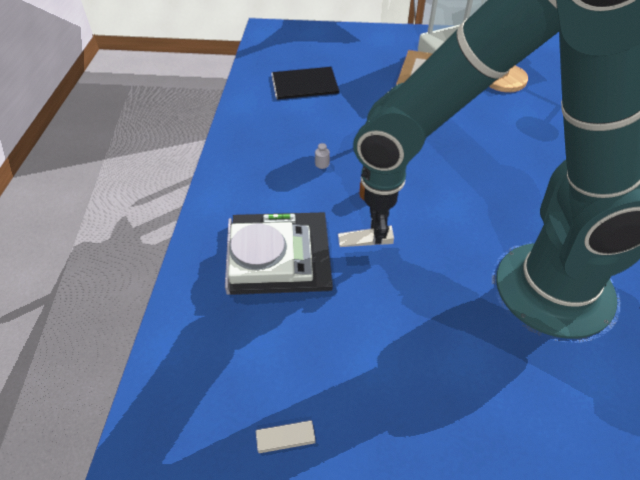

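View pics/wrist3.png

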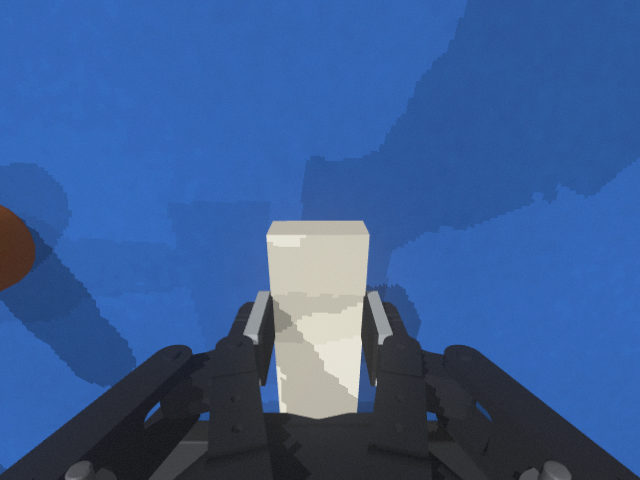

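```bash
python3 -m pendant '[[0,[1,0,0],0],[0,[1.5,0,0],0],[0,[1.5,0,0],0],[0,[0.5,0,0],0],[0,[0.3,0,0],0],[0,[0,0,0],0],[0,[0,0,0],0]]'
python3 -c "
from g import *
go([.4293,-.079,.007],99.1)
for n in ['top','side']: cap(n,n+'4.png')
import cv2
a=cv2.imread('pics/top4.png')[170:290,250:410]; b=cv2.imread('pics/side4.png')[190:310,260:420]
cv2.imwrite('pics/c4.png',cv2.resize(np.vstack([a,b]),None,fx=2.5,fy=2.5,interpolation=cv2.INTER_CUBIC))"
```

```text
time: 8.65
tcp_pos: [0.4295, -0.0795, 0.0086]
tool_rot: [-19.7, 90.0, -10.9]
ft_force: [0.1, 0.5, -0.6]
gripper_width: 0.456
t 8.65 tcp [ 0.4295 -0.0795  0.0086] x [ 6.e-04 -1.e-04 -1.e+00] y-ang 98.86 F [ 0.06  0.53 -0.57] w 0.456
turn -0.24
shift cm after turn [ 0.16  0.05 -0.01]  before turn [ 0.16  0.05 -0.01]
```

View pics/c4.png

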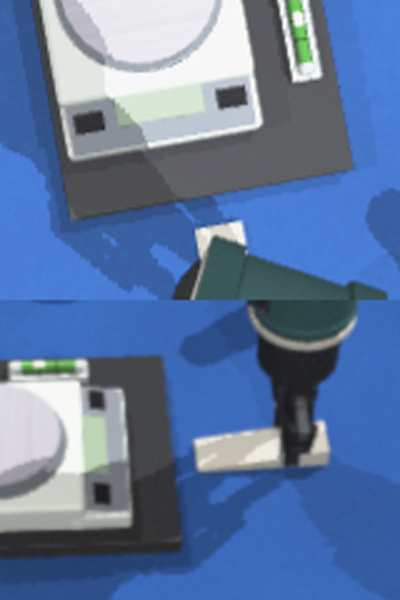

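```bash
python3 -c "
from g import *
c=dict(np.load('pics/top4.npz'))
a=onz(c,328.4,262,.004);b=onz(c,346.8,258.8,.004)
f1=onz(c,277.7,258,.027);f2=onz(c,390.7,237.3,.027)
print(a,b,f1,f2); m=(f1+f2)/2; e=(f1-f2)[:2]/np.linalg.norm((f1-f2)[:2]); n=np.array([e[1],-e[0]])
t=(a+b)[:2]/2-m[:2]; print('slab yaw',np.degrees(np.arctan2(n[1],n[0])),'tip in slab frame x,y',t@n,t@e,'w',np.linalg.norm(a-b),'wyaw',np.degrees(np.arctan2(*(a-b)[[1,0]]))-90)
c=dict(np.load('pics/side4.npz'))
for u,v in [(195,438-300),(196,470-300)]: print(onz(c,260+u/2.5,190+v/2.5,.003).round(4))
for u,v in [(163,357-300),(181,541-300)]: print(onz(c,260+u/2.5,190+v/2.5,.027).round(4))
"
```

```text
[ 0.5133615  -0.04871766  0.004     ] [ 0.51921963 -0.0878079   0.004     ] [0.52315908 0.05645398 0.027     ] [ 0.56069113 -0.1786868   0.027     ]
slab yaw 9.068779569393909 tip in slab frame x,y -0.026440512202683807 -0.003016518192391227 w 0.03952675855925925 wyaw 8.523013147915464
[ 0.5204 -0.087   0.003 ]
[ 0.5168 -0.0455  0.003 ]
[ 0.56   -0.1746  0.027 ]
[0.5249 0.0592 0.027 ]
```

```bash
python3 -m pendant '[[0,[0.1,0.3,0.6],0],[0,[0,0,0.7],0],[0,[0,0,0.7],0],[0,[0,0,0.7],0],[0,[0,0,0.7],0],[0,[0,0,0.5],0],[0,[0,0,0.3],0],[0,[0,0,0],0],[60,[0,0,0],0],[60,[0,0,0],0],[60,[0,0,0],0],[60,[0,0,0],0],[60,[0,0,0],0]]'
python3 -c "
from g import *
go([.4293,-.079,.007],99.1)
for n in ['top','side']: cap(n,n+'5.png')
import cv2
a=cv2.imread('pics/top5.png')[170:290,250:410]; b=cv2.imread('pics/side5.png')[190:310,260:420]
cv2.imwrite('pics/c5.png',cv2.resize(np.vstack([a,b]),None,fx=2.5,fy=2.5,interpolation=cv2.INTER_CUBIC))"
```

```text
time: 10.38
tcp_pos: [0.4703, -0.07, 0.0073]
tool_rot: [-68.0, 90.0, -59.1]
ft_force: [0.1, 0.1, 0.8]
gripper_width: 0.597
t 10.38 tcp [ 0.4703 -0.07    0.0073] x [ 1.e-04 -1.e-04 -1.e+00] y-ang 98.86 F [0.15 0.13 0.76] w 0.597
turn -0.24
shift cm after turn [ 0.03 -0.24 -4.19]  before turn [ 0.03 -0.25 -4.19]
```

View pics/c5.png

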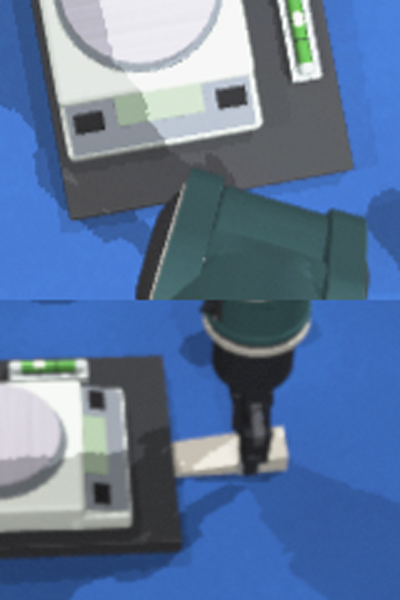

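```bash
python3 -m pendant '[[70,[-0.5,0,0],0],[70,[0,0,-1],0],[70,[0,0,-1],0],[70,[0,0,-1],0],[70,[0,0,-1],0],[70,[0,0,-1.2],0],[70,[0,0,-1.2],0],[20,[0,0,0],0],[20,[0,0,0],0],[20,[0,0,0],0],[20,[0,0,0],0],[20,[0,0,0],0],[20,[0.4,0,0],0],[20,[0,0,0],0]]'
python3 -c "
from g import *
go([.4293,-.079,.007],99.1)
for n in ['top','side','wrist']: cap(n,n+'6.png')
import cv2
a=cv2.imread('pics/top6.png')[170:290,250:410]; b=cv2.imread('pics/side6.png')[190:310,260:420]
cv2.imwrite('pics/c6.png',cv2.resize(np.vstack([a,b]),None,fx=2.5,fy=2.5,interpolation=cv2.INTER_CUBIC))"
```

```text
time: 12.22
tcp_pos: [0.4069, -0.0799, 0.008]
tool_rot: [176.1, 90.0, -175.0]
ft_force: [-1.1, 0.2, -0.6]
gripper_width: 0.197
t 12.22 tcp [ 0.4069 -0.0799  0.008 ] x [-6.e-04 -0.e+00 -1.e+00] y-ang 98.86 F [-1.12  0.24 -0.56] w 0.197
turn -0.24
shift cm after turn [ 0.1  -0.27  2.23]  before turn [ 0.1  -0.26  2.23]
```

View pics/c6.png

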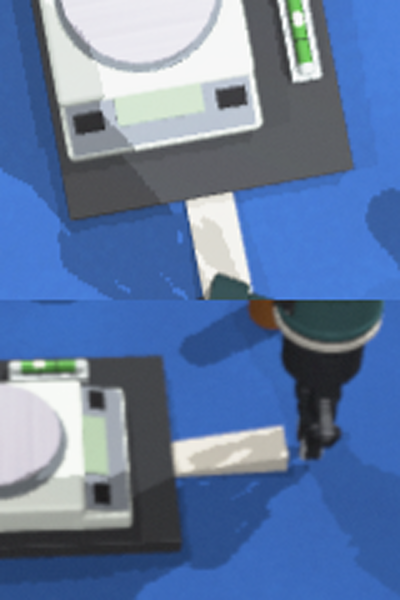

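View pics/wrist6.png

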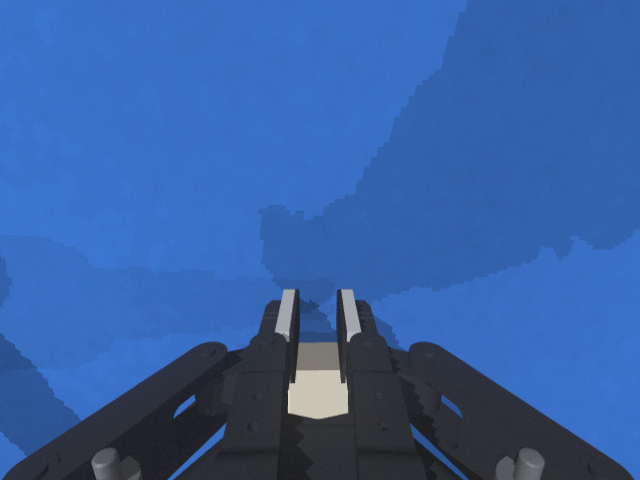

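```bash
cat > b.py <<'E'
from h import *
def bub(c,box,f):
    x0,y0,x1,y1=box; a=c['pixels'][y0:y1,x0:x1,::-1]
    s=560//max(y1-y0,1); s=min(s,780//(x1-x0)); cv2.imwrite('pics/'+f,cv2.resize(a,None,fx=s,fy=s,interpolation=cv2.INTER_CUBIC)); print('scale',s)
    p=c['pixels'].astype(int); m=np.zeros(p.shape[:2],bool); m[y0:y1,x0:x1]=1
    g=m&(p[:,:,1]-p[:,:,0]>40)&(p[:,:,1]-p[:,:,2]>25); vs,us=np.nonzero(g); print('green n',len(us),us.mean(),vs.mean())
E
python3 -c "
from b import *
bub(dict(np.load('pics/top6.npz')),(350,155,390,210),'b6.png')"
```

```text
scale 10
green n 121 369.5123966942149 182.4297520661157
```

View pics/b6.png

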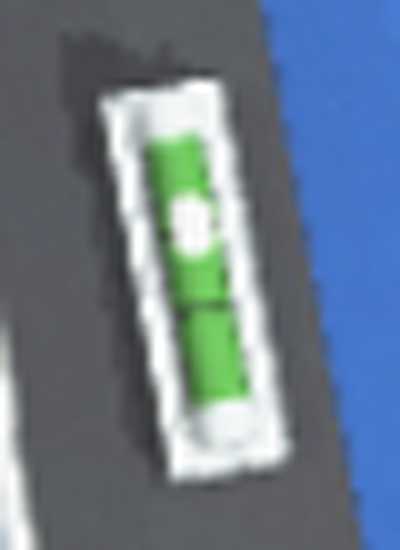

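```bash
python3 -m pendant '[[20,[0,0,0.5],0],[20,[0,0,0.5],0],[20,[0,0,0.4],0],[20,[0,0,0.4],0],[20,[0,0,0.4],0],[20,[0,0,0.4],0],[20,[0,0,0.4],0],[20,[0,0,0.4],0],[20,[0,0,0.4],0],[20,[0,0,0.4],0],[20,[0,0,0],0]]'
python3 -c "
from g import *
go([.4293,-.079,.007],99.1)
for n in ['top','side']: cap(n,n+'7.png')
import cv2
a=cv2.imread('pics/top7.png')[150:290,250:410]; b=cv2.imread('pics/side7.png')[190:310,260:420]
cv2.imwrite('pics/c7.png',cv2.resize(np.vstack([a,b]),None,fx=2.2,fy=2.2,interpolation=cv2.INTER_CUBIC))"
```

```text
time: 13.75
tcp_pos: [0.4462, -0.0735, 0.0077]
tool_rot: [167.3, 89.7, 176.1]
ft_force: [-11.2, -1.4, 2.3]
gripper_width: 0.205
t 13.75 tcp [ 0.4462 -0.0735  0.0077] x [-4.8e-03  3.0e-04 -1.0e+00] y-ang 98.83 F [-11.24  -1.43   2.29] w 0.205
turn -0.27
shift cm after turn [ 0.07 -0.28 -1.76]  before turn [ 0.07 -0.28 -1.76]
```

View pics/c7.png

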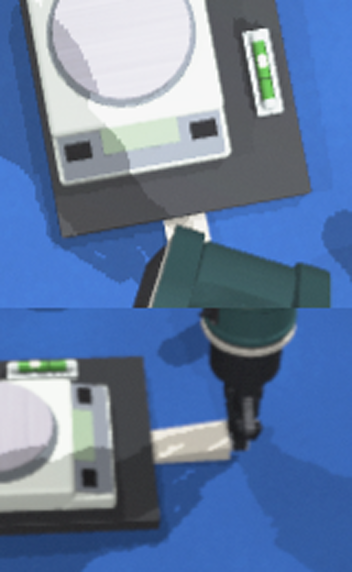

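```bash
python3 -m pendant '[[20,[0,0,0.3],0],[20,[0,0,0.3],0],[20,[0,0,0.3],0],[20,[0,0,0.3],0],[20,[0,0,0.3],0],[20,[0,0,0.3],0],[20,[0,0,0.3],0],[20,[0,0,0.3],0],[20,[0,0,0.3],0],[20,[0,0,0.3],0],[20,[0,0,0],0],[20,[0,0,0],0],[20,[0,0,0],0],[20,[0,0,0],0],[20,[0,0,0],0],[20,[0,0,0],0],[20,[0,0,0],0],[20,[0,0,0],0]]'
python3 -c "
from g import *
from b import *
go([.4293,-.079,.007],99.1)
for n in ['top','side']: cap(n,n+'8.png')
bub(dict(np.load('pics/top8.npz')),(350,155,390,210),'b8.png')
a=cv2.imread('pics/top8.png')[150:290,250:410]; b=cv2.imread('pics/side8.png')[190:310,260:420]
a=cv2.resize(np.vstack([a,b]),None,fx=2.15,fy=2.15,interpolation=cv2.INTER_CUBIC)
b=cv2.imread('pics/b8.png'); H=max(len(a),len(b)); 
cv2.imwrite('pics/c8.png',np.hstack([np.pad(a,((0,H-len(a)),(0,0),(0,0))),np.pad(b,((0,H-len(b)),(0,0),(0,0)))]))"
```

```text
time: 16.1
tcp_pos: [0.4758, -0.069, 0.0076]
tool_rot: [169.0, 89.7, 177.8]
ft_force: [-11.4, -1.8, 3.4]
gripper_width: 0.203
t 16.1 tcp [ 0.4758 -0.069   0.0076] x [-4.9e-03  2.0e-04 -1.0e+00] y-ang 98.83 F [-11.39  -1.8    3.37] w 0.203
turn -0.27
shift cm after turn [ 0.08 -0.25 -4.75]  before turn [ 0.08 -0.27 -4.74]
scale 10
green n 114 369.37719298245617 181.0438596491228
```

View pics/c8.png

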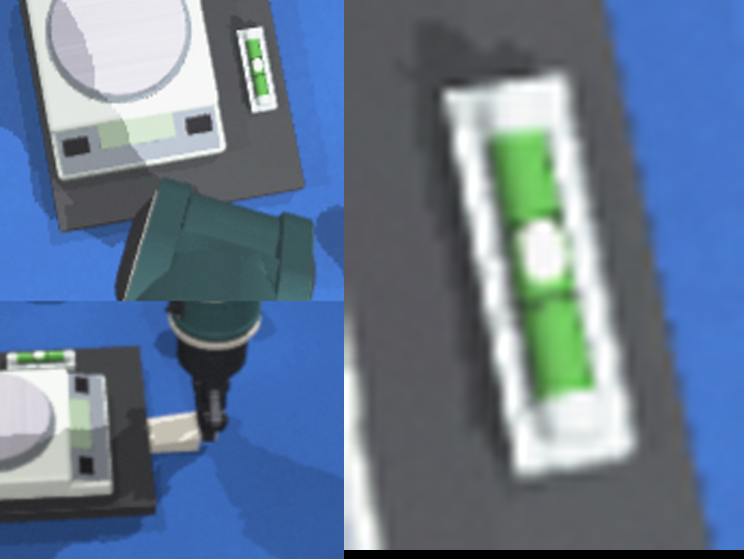

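```bash
python3 -m pendant '[[20,[0,0,0.3],0],[20,[0,0,0.3],0],[20,[0,0,0.3],0],[20,[0,0,0.2],0],[20,[0,0,0],0],[20,[0,0,0],0],[20,[0,0,0],0],[20,[0,0,0],0],[20,[0,0,0],0],[20,[0,0,0],0],[20,[0,0,0],0],[20,[0,0,0],0],[20,[0,0,0],0],[20,[0,0,0],0]]'
python3 -c "
from g import *
from b import *
go([.4293,-.079,.007],99.1)
for n in ['top','side']: cap(n,n+'9.png')
bub(dict(np.load('pics/top9.npz')),(350,155,390,210),'b9.png')
bub(dict(np.load('pics/side9.npz')),(255,205,305,230),'s9.png')
a=cv2.imread('pics/s9.png'); b=cv2.imread('pics/b9.png'); a=cv2.resize(a,None,fx=.5,fy=.5)
H=max(len(a),len(b)); 
cv2.imwrite('pics/c9.png',np.hstack([np.pad(a,((0,H-len(a)),(0,0),(0,0))),np.pad(b,((0,H-len(b)),(0,0),(0,0)))]))"
```

```text
time: 17.95
tcp_pos: [0.4866, -0.0673, 0.0076]
tool_rot: [169.3, 89.7, 178.1]
ft_force: [-12.8, -1.8, 3.8]
gripper_width: 0.202
t 17.95 tcp [ 0.4866 -0.0673  0.0076] x [-5.e-03  2.e-04 -1.e+00] y-ang 98.83 F [-12.79  -1.81   3.82] w 0.202
turn -0.27
shift cm after turn [ 0.09 -0.25 -5.84]  before turn [ 0.09 -0.27 -5.84]
scale 10
green n 114 369.44736842105266 181.01754385964912
scale 15
green n 61 278.39344262295083 215.04918032786884
```

View pics/c9.png

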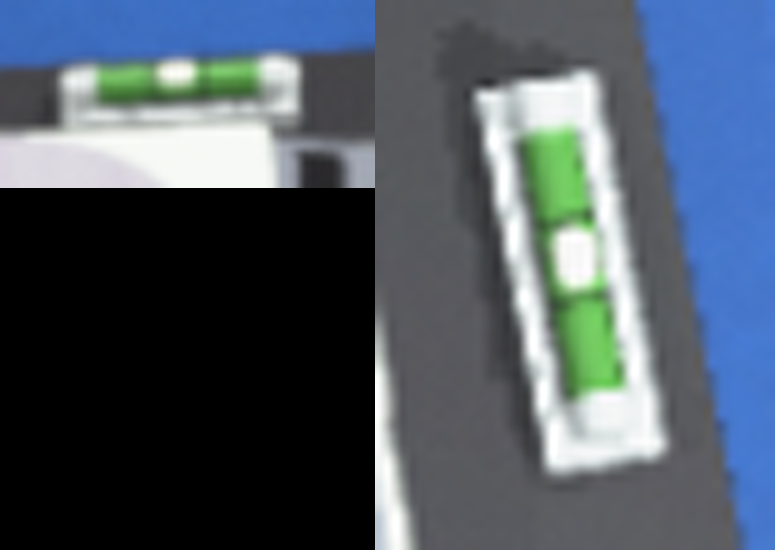

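```bash
python3 -m pendant '[[20,[0,0,-0.2],0],[20,[0,0,-0.5],0],[20,[0,0,-1],0],[20,[0,0,-1.5],0],[20,[-1,0,-1.5],0],[20,[-3,0,0],0],[20,[-4,0,0],0],[20,[-4,0,0],0],[20,[-4,0,0],0],[20,[-4,0,0],0],[20,[0,0,0],0]]'
python3 -c "
from g import *
from b import *
o,T=tool(); p=o['tcp_pos']; c=r.capture('wrist'); R=np.array(c['R']); C=-R.T@c['t']
print('tcp',p,'cam-tcp in tool',T.T@(C-p),'axis in tool',T.T@R[2],'imgx',T.T@R[0])
t=cap('top','top10.png'); cap('side','side10.png'); print('level', onz(t,369.5,181,.055))
bub(t,(350,155,390,210),'b10.png')
cv2.imwrite('pics/c10.png',cv2.resize(cv2.imread('pics/top10.png')[120:320,230:430],None,fx=2.8,fy=2.8))
print(o['ft_force'])
"
```

```text
time: 19.42
tcp_pos: [0.4432, -0.0745, 0.2106]
tool_rot: [-1.1, 89.7, 7.7]
ft_force: [0.7, 0.0, -1.1]
gripper_width: 0.198
tcp [ 0.4431582  -0.07449595  0.2105919 ] cam-tcp in tool [-0.14348939 -0.00069896 -0.07766856] axis in tool [ 9.51531531e-01 -2.53110360e-04  3.07551104e-01] imgx [ 3.17101020e-04  9.99999937e-01 -1.58091696e-04]
level [ 0.67438426 -0.13523228  0.055     ]
scale 10
green n 114 369.44736842105266 181.01754385964912
[ 0.73555577  0.04315402 -1.0652403 ]
```

View pics/b10.png

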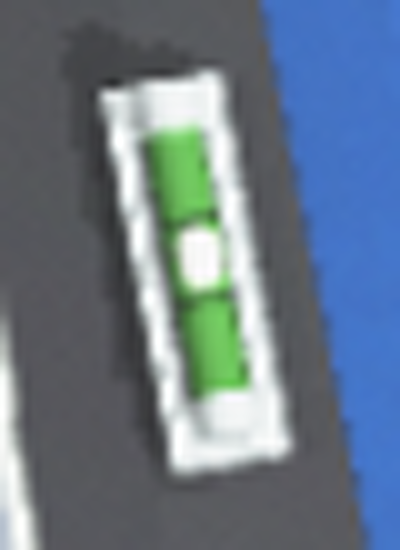

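View pics/c10.png

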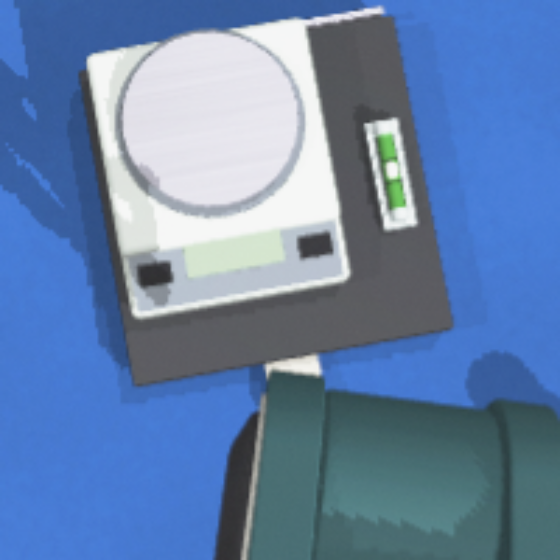

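```bash
python3 -c "
from g import *
go([.665,-.137,.18])"
```

```text
t 19.57 tcp [ 0.4418 -0.0743  0.2075] x [-9.e-04  2.e-04 -1.e+00] y-ang 98.86 F [-0.19 -0.18 -1.24] w 0.198
shift cm after turn [ 2.73 -9.64 21.09]  before turn [ 2.73 -9.64 21.09]
```

```bash
python3 -m pendant '[[20,[0,-1.2,2.6],0],[20,[0,-1.2,2.6],0],[20,[0,-1.2,2.6],0],[20,[0,-1.2,2.6],0],[20,[0.6,-1.2,2.6],0],[20,[0.7,-1.2,2.6],0],[20,[0.7,-1.2,2.6],0],[20,[0.7,-1.2,2.6],0],[20,[0,0,0],0],[20,[0,0,0],0],[20,[0,0,0],0]]'
python3 -c "
from g import *
go([.665,-.137,.18])
cap('wrist','w11.png')"
```

```text
time: 20.95
tcp_pos: [0.6624, -0.137, 0.1813]
tool_rot: [141.1, 90.0, 150.0]
ft_force: [0.5, 1.2, -0.6]
gripper_width: 0.2
t 20.95 tcp [ 0.6624 -0.137   0.1813] x [-3.e-04  2.e-04 -1.e+00] y-ang 98.86 F [ 0.51  1.25 -0.55] w 0.2
shift cm after turn [ 0.13 -0.04  0.26]  before turn [ 0.13 -0.04  0.26]
```

View pics/w11.png

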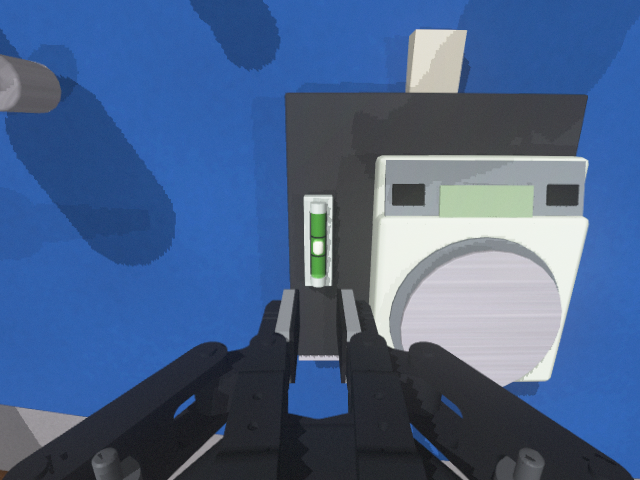

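```bash
python3 -c "
import cv2
a=cv2.imread('pics/w11.png')[190:295,290:345]; cv2.imwrite('pics/w11c.png',cv2.resize(a,None,fx=5.7,fy=5.7,interpolation=cv2.INTER_CUBIC))
p=cv2.imread('pics/w11.png').astype(int)[190:295,314:323].mean(1).round().astype(int)
for i,x in enumerate(p): print(190+i,x,end=' ')
"
```

```text
190 [75 73 72] 191 [74 71 70] 192 [68 65 64] 193 [69 66 65] 194 [103 103  98] 195 [171 173 166] 196 [191 195 186] 197 [231 234 228] 198 [210 214 206] 199 [205 209 200] 200 [203 207 198] 201 [187 191 183] 202 [172 176 168] 203 [183 186 178] 204 [213 217 209] 205 [223 226 220] 206 [223 226 219] 207 [223 226 220] 208 [223 226 219] 209 [223 226 219] 210 [223 226 220] 211 [223 226 220] 212 [223 225 219] 213 [206 217 203] 214 [ 90 166 101] 215 [ 69 156  83] 216 [ 70 157  84] 217 [ 69 157  83] 218 [ 70 157  84] 219 [ 69 157  83] 220 [ 70 156  84] 221 [ 69 156  83] 222 [ 70 157  83] 223 [ 69 156  83] 224 [ 70 156  83] 225 [ 69 156  83] 226 [ 69 156  83] 227 [ 69 156  83] 228 [ 69 156  83] 229 [ 68 156  83] 230 [ 69 156  83] 231 [ 69 156  83] 232 [ 69 156  83] 233 [ 68 156  82] 234 [ 68 155  82] 235 [ 68 154  82] 236 [ 66 138  77] 237 [55 68 52] 238 [ 63 112  69] 239 [ 83 172  98] 240 [108 198 127] 241 [169 223 186] 242 [228 240 234] 243 [234 241 239] 244 [234 242 240] 245 [231 240 238] 246 [231 239 237] 247 [229 238 235] 248 [228 238 235] 249 [226 235 233] 250 [224 234 231] 251 [222 232 229] 252 [215 228 223] 253 [188 211 198] 254 [128 179 141] 255 [ 61 113  67] 256 [55 80 54] 257 [ 66 139  76] 258 [ 68 155  82] 259 [ 69 156  83] 260 [ 68 155  82] 261 [ 68 155  82] 262 [ 69 155  82] 263 [ 68 156  82] 264 [ 69 156  82] 265 [ 68 155  82] 266 [ 68 156  82] 267 [ 68 156  82] 268 [ 67 155  81] 269 [ 68 155  82] 270 [ 68 155  82] 271 [ 69 156  82] 272 [ 68 155  81] 273 [ 70 157  84] 274 [ 78 167  92] 275 [ 90 180 105] 276 [ 92 183 108] 277 [117 193 129] 278 [178 208 179] 279 [221 224 217] 280 [221 224 217] 281 [221 224 218] 282 [221 225 217] 283 [221 224 217] 284 [221 224 217] 285 [221 224 217] 286 [204 209 200] 287 [108 108 104] 288 [60 59 57] 289 [60 57 55] 290 [61 59 58] 291 [65 62 61] 292 [67 64 63] 293 [72 69 68] 294 [73 70 69]
```

View pics/w11c.png

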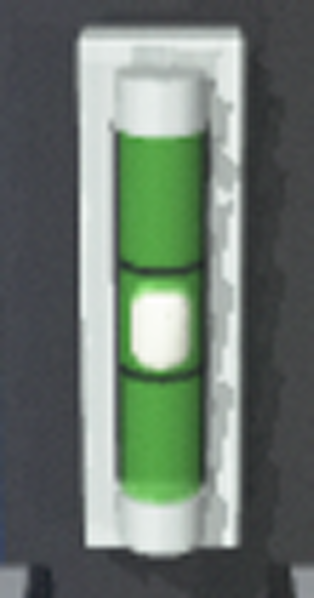

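```bash
python3 -c "
from h import *
c=dict(np.load('pics/w11.npz'))
p=c['pixels'].astype(int)
m=np.zeros(p.shape[:2],bool); m[96:150,295:575]=1; m[100:285,340:368]=1; m[100:285,292:300]=1
m&=(p.max(2)<110)&(p.max(2)-p.min(2)<30)
vs,us=np.nonzero(m); P=np.array([depth(c,u,v) for u,v in zip(us,vs)])
md=np.median(P[:,2]); P=P[abs(P[:,2]-md)<.01]
a=np.radians(9.07); n=np.array([np.cos(a),np.sin(a)]); e=np.array([-np.sin(a),np.cos(a)])
A=np.c_[P[:,:2]@n,P[:,:2]@e,np.ones(len(P))]; A[:,:2]-=A[:,:2].mean(0)
g=np.linalg.lstsq(A,P[:,2],rcond=None)[0]; print('z',md,'slope x,y',g, len(P))
for q in [(409,30),(466,30)]: print('heel',onz(c,*q,.0212))
f=[onz(c,286,94,.038),onz(c,587,95,.038)]; print('front',f)
t=[dict(np.load(f'pics/{k}.npz')) for k in ('top0','top10')]
for c in t:
  p=c['pixels'].astype(int); mm=((p.max(2)<110)&(p.max(2)-p.min(2)<40)).astype(np.uint8); mm[:100]=0; mm[262:]=0
  k,l,s,_=cv2.connectedComponentsWithStats(mm); i=1+s[1:,4].argmax(); vs,us=np.nonzero(l==i); print(cv2.minAreaRect(np.float32(np.c_[us,vs])))
  b=((p.min(2)>150)).astype(np.uint8); b[:110]=0;b[240:]=0;b[:,:240]=0;b[:,358:]=0; vs,us=np.nonzero(b); print('bal',us.mean(),vs.mean(),len(us))
"
```

```text
z 0.03539663953742339 slope x,y [ 0.00379011 -0.00021396  0.03539578] 20052
heel [ 0.50289466 -0.09077739  0.0212    ]
heel [ 0.49553841 -0.04676763  0.0212    ]
front [array([ 0.56522082, -0.17750047,  0.038     ]), array([0.52795054, 0.054117  , 0.038     ])]
((323.82696533203125, 190.86265563964844), (115.488525390625, 114.83737182617188), 79.62415313720703)
bal 308.23460330465656 179.2979653147617 7323
((323.67724609375, 191.1805419921875), (114.93360900878906, 115.4013900756836), 79.2156982421875)
bal 308.5642896475771 177.89812775330395 7264
```

```bash
python3 -m pendant '[[20,[-0.7,1.2,-2.6],0],[20,[-0.7,1.2,-2.6],0],[20,[-0.7,1.2,-2.6],0],[20,[-0.6,1.2,-2.6],0],[20,[0,1.2,-2.6],0],[20,[0,1.2,-2.6],0],[20,[0,1.2,-2.6],0],[20,[0,1.2,-2.6],0],[20,[0,0,0],0],[20,[0,0,0],0]]'
python3 -c "
from g import *
go([.443,-.0745,.008])
a=np.radians(8.9);print((np.array([.4905,-.0667])-[.443,-.0745])@[np.cos(a),np.sin(a)])"
```

```text
time: 22.25
tcp_pos: [0.4431, -0.0743, 0.2087]
tool_rot: [-3.7, 89.9, 5.1]
ft_force: [0.5, 0.6, -1.1]
gripper_width: 0.201
t 22.25 tcp [ 0.4431 -0.0743  0.2087] x [ 1.3e-03  1.0e-04 -1.0e+00] y-ang 98.88 F [ 0.45  0.64 -1.1 ] w 0.201
shift cm after turn [ 2.007e+01 -2.000e-02 -4.000e-02]  before turn [ 2.007e+01 -2.000e-02 -4.000e-02]
0.04813483463718182
```

```bash
python3 -m pendant '[[20,[5,0,0],0],[20,[5,0,0],0],[20,[5,0,0],0],[20,[3,0,0],0],[20,[2,0,0],0],[20,[0,0,0],0],[20,[0,0,1],0],[20,[0,0,1],0],[20,[0,0,1],0],[20,[0,0,0.7],0],[20,[0,0,0.4],0],[20,[0,0,0.3],0],[20,[0,0,0.3],0],[20,[0,0,0.2],0],[20,[0,0,0],0],[20,[0,0,0],0]]'
python3 -c "
from g import *
go([.4905,-.0667,.008])"
```

```text
time: 24.25
tcp_pos: [0.4882, -0.0671, 0.0076]
tool_rot: [168.8, 89.7, 177.6]
ft_force: [-12.2, -1.7, 4.1]
gripper_width: 0.2
t 24.25 tcp [ 0.4882 -0.0671  0.0076] x [-5.3e-03  2.0e-04 -1.0e+00] y-ang 98.82 F [-12.24  -1.69   4.11] w 0.2
shift cm after turn [-0.04  0.01  0.23]  before turn [-0.04  0.01  0.23]
```

```bash
python3 -m pendant '[[20,[0,0,0.1],0],[20,[0,0,0.1],0],[20,[0,0,0],0],[20,[0,0,0],0],[20,[0,0,-0.2],0],[20,[0,0,-0.5],0],[20,[0,0,-1],0],[20,[0,0,-1.5],0],[20,[-1,0,-1.5],0],[20,[-3,0,0],0],[20,[-4,0,0],0],[20,[-4,0,0],0],[20,[-4,0,0],0],[20,[-4,0,0],0],[20,[0,-1.2,2.6],0],[20,[0,-1.2,2.6],0],[20,[0,-1.2,2.6],0],[20,[0,-1.2,2.6],0],[20,[0,-1.2,2.6],0],[20,[0.7,-1.2,2.6],0]]'
python3 -m pendant '[[20,[0.7,-1.2,2.6],0],[20,[0.7,-1.2,2.6],0],[20,[0.7,0,0],0],[20,[0,0,0],0],[20,[0,0,0],0]]'
python3 -c "
from g import *
go([.6624,-.137,.1813])
c=cap('wrist','w12.png'); t=cap('top','top12.png'); cap('side','side12.png')
a=cv2.imread('pics/w12.png'); cv2.imwrite('pics/w12c.png',cv2.resize(a[190:295,290:345],None,fx=5.7,fy=5.7,interpolation=cv2.INTER_CUBIC))
g=c['pixels'].astype(int)[205:285,314:323].mean(1).round().astype(int)
print([(205+i,*x[:2]) for i,x in enumerate(g)])
"
```

```text
time: 26.75
tcp_pos: [0.6121, -0.1214, 0.2022]
tool_rot: [-8.4, 89.9, 0.5]
ft_force: [-0.3, 0.3, 0.3]
gripper_width: 0.197
time: 27.38
tcp_pos: [0.6663, -0.1364, 0.1811]
tool_rot: [3.2, 90.0, 12.0]
ft_force: [0.8, -0.5, 0.7]
gripper_width: 0.204
t 27.38 tcp [ 0.6663 -0.1364  0.1811] x [ 4.e-04  1.e-04 -1.e+00] y-ang 98.86 F [ 0.83 -0.48  0.74] w 0.204
shift cm after turn [-0.02  0.   -0.4 ]  before turn [-0.02  0.   -0.4 ]
[(205, np.int64(220), np.int64(227)), (206, np.int64(220), np.int64(226)), (207, np.int64(220), np.int64(226)), (208, np.int64(206), np.int64(219)), (209, np.int64(131), np.int64(182)), (210, np.int64(84), np.int64(157)), (211, np.int64(84), np.int64(157)), (212, np.int64(84), np.int64(157)), (213, np.int64(84), np.int64(157)), (214, np.int64(84), np.int64(157)), (215, np.int64(83), np.int64(156)), (216, np.int64(84), np.int64(157)), (217, np.int64(84), np.int64(157)), (218, np.int64(84), np.int64(157)), (219, np.int64(84), np.int64(157)), (220, np.int64(84), np.int64(157)), (221, np.int64(84), np.int64(157)), (222, np.int64(84), np.int64(157)), (223, np.int64(84),
[... 1533 characters left out ...]
155)), (266, np.int64(82), np.int64(155)), (267, np.int64(82), np.int64(155)), (268, np.int64(82), np.int64(155)), (269, np.int64(85), np.int64(159)), (270, np.int64(97), np.int64(171)), (271, np.int64(105), np.int64(180)), (272, np.int64(109), np.int64(185)), (273, np.int64(139), np.int64(199)), (274, np.int64(192), np.int64(212)), (275, np.int64(217), np.int64(225)), (276, np.int64(218), np.int64(225)), (277, np.int64(218), np.int64(225)), (278, np.int64(217), np.int64(225)), (279, np.int64(217), np.int64(225)), (280, np.int64(217), np.int64(224)), (281, np.int64(218), np.int64(225)), (282, np.int64(197), np.int64(205)), (283, np.int64(86), np.int64(89)), (284, np.int64(57), np.int64(59))]
```

View pics/w12.png

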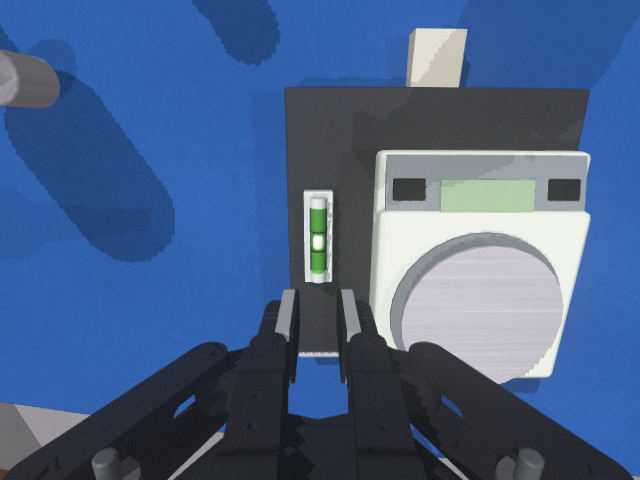

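View pics/w12c.png

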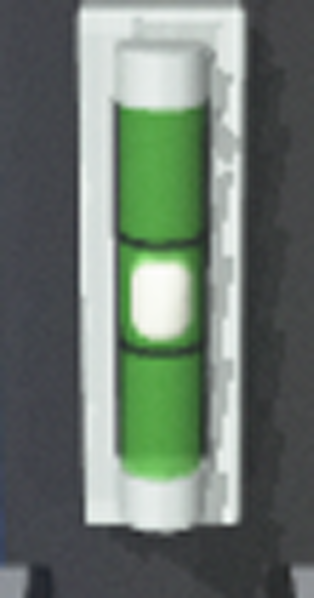

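View pics/side12.png

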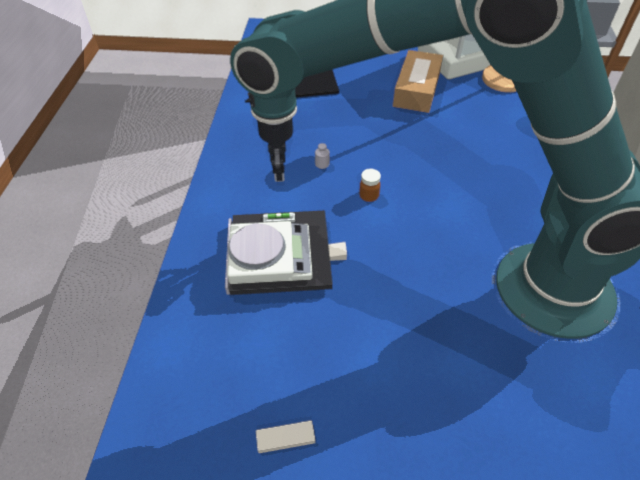

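```bash
python3 -c "
from rig import r
print(r.finish_job())"
```

```text
the job is handed in; nothing more can be done
None
```

I slid the wedge thin end first under the middle of the slab's front edge and pushed it in until the bubble sat between its black lines. I handed the job in at about 27 s of the 66 s allowed; no verdict was reported.

I gripped the wedge, turned it about 55° into line with the slab and set its thin end about 16 mm under the edge. I then pushed the heel with part-open fingers at about 11–13 N. A wrist close-up then showed the bubble slightly towards the back, so I pushed the wedge in a few millimetres more and drew the arm clear.

What the last checks showed:
- **Level:** in the final wrist close-up the bubble's centre is 0.2 px (about 0.2 mm) from the midpoint of the two lines, well inside the ±1.5 mm limit.
- **Disagreement before the last push:** depth readings gave a slope of 0.0038 rad, the wrist view of the bubble about 0.0026, and the top view about 0.001. All were within 0.0065. I did not repeat the depth fit after the last push; sideways tilt before it was about 0.0002 rad.
- **Wedge:** it is straight and close to the middle of the front edge, with about 40 mm sticking out in front of the slab.
- **Slab and balance:** before the last push they had moved by less than 1 px and about 1.4 px in the top view, roughly 3 mm at most and partly just from the slab lifting. I did not re-measure them afterwards, but the final pictures show both in place.
- **Strip, weight and jar:** none was touched, and they look unmoved in the final pictures.
- **Load on the wedge:** I did not measure the force between wedge and slab. That the wedge carries the slab follows from the front having lifted and stayed up after the arm withdrew.

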